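# Press the last dessert lid home and hold the press lever down

## Task

At the dessert bar's lid press, first move the tray carriage by its black knob, with the yellow safety catch still on, until the pot with the red lid stands centred under the press pad. Then flip the yellow catch fully over, out from under the lever, and pull the lever right down to its stop so that the red lid is pressed home. Finish while still holding the lever down there, and leave the cup, the jam jar and the bowl where they stand.

Things in the scene. Friction and masses are not known exactly. Their poses are not given: they have to be found in the camera images.
- press: bench lid press, a grey-green C-frame on a 340 x 230 mm base, fixed, placed and turned differently each time. Origin on the table under the ram axis. Its x axis points from the ram back to the column (110 to 160 mm behind); the lever reaches out to -x; +y is the side of the carriage knob and catch ball. The head, 50 mm wide, is 170 to 215 mm high and starts 30 mm ahead of the ram
- carrier_knob (a point): middle of the carriage's black upright knob, 22 mm in diameter, its grip 80 to 115 mm above the table. The carriage is a 138 x 138 mm plate, 48 mm high, with four glass pots 52 mm in diameter fixed on it, three with white lids already home (tops at 116 mm). Knob, pots and lids move together, level and without turning, on cross slides along the press's x and y axes
- slide_x (a joint): carriage travel along the press's x axis, m (-0.06 to 0.03), about 2 N of friction, stays where it is left; the red lid is under the pad at -0.031
- carrier (a joint): carriage travel along the press's y axis, m (-0.045 to 0.06), about 2 N of friction, stays where it is left; the red lid is under the pad at 0.031
- red_lid: red lid, 54 mm in diameter, 12 mm thick, on one pot of the carriage; origin at the centre of its top face. It stands 5 mm proud at first (top 121 mm above the table) and is home at 116 mm; it stays down once pressed
- ram_pad: black rubber press pad, 40 mm in diameter, under the vertical ram; origin at the centre of its lower face, 146 mm above the table while the lever is up. The lever drives it down 36 mm in all: it meets the proud lid after 25 mm, presses it 5 mm home, then its spring yields (10 N at first, about 25 N at the lever's stop)
- catch (a joint): yellow safety catch, rad: 0 = on (its short strut stands under the lever and blocks it), 0.8 = flipped fully over to the press's +y side. It stays where it is left (about 1.5 N at the ball to turn it)
- catch_ball (a point): centre of the yellow ball (25 mm in diameter) on the end of the catch's handle rod, 108 mm from catch_pin. With the catch on it is 69 mm to the press's +y side of the lever and 261 mm above the table; flipping the catch takes it in an arc outwards (+y) and down, to 108 mm and 186 mm
- catch_pin (a point): pivot of the catch, on the front of the head, 51 mm ahead of the ram (press x = -51 mm, y = 0), 178 mm above the table; the pin lies along the press's x axis, so the ball moves in the press's y-z plane
- lever (a joint): press lever, rad: 0 = up, 0.52 = down at its stop. A return spring lifts it when it is let go; pulling takes 2 to 5 N at the grip, holding it at the stop about 9 N
- lever_pivot (a point): pivot of the lever, 70 mm behind the ram axis (press x = +70 mm, y = 0), 235 mm above the table; the pivot pin lies along the press's y axis
- lever_grip (a point): black grip of the lever, a round bar 24 mm in diameter, 108 mm long, in line with its 18 mm steel bar; origin at its middle, 300 mm from lever_pivot. Up, it is 309 mm above the table, 221 mm ahead of the ram, the bar rising 0.25 rad outwards; at the stop 155 mm above the table, the bar falling 0.27 rad outwards. It moves in the press's x-z plane, y = 0
- cup: white mug, 76 mm across and 75 mm high, a bystander; origin under its centre
- jam_jar: amber jam jar, 68 mm in diameter, 85 mm high, a bystander; origin under its centre
- bowl: blue bowl, 110 mm across and 45 mm high, a bystander; origin under its centre

How it is judged:
On the way, in this order (a step that is already met when the one before it is completed fails the run):
1. the red lid stands centred under the press pad (within 6 mm), the lever up and the catch still on (horizontal distance between red_lid and ram_pad below 0.006 m and value of joint catch below 0.2 rad and value of joint lever below 0.06 rad), for 0.2 s.
2. the catch is flipped over, the red lid still centred and the lever still up (value of joint catch above 0.55 rad and horizontal distance between red_lid and ram_pad below 0.006 m and value of joint lever below 0.06 rad), for 0.1 s.
3. the lever is pulled down and the red lid is home (value of joint lever above 0.46 rad and horizontal distance between red_lid and ram_pad below 0.006 m and height (world z) of red_lid below 0.1175 m), for 0.2 s.
At the end, for the whole second after the job is handed in: the robot's fingers still hold the lever grip down (more than 2 N) within 0.06 rad of its stop, the pad bears on the red lid with more than 12 N, the lid is home (within 1.5 mm) and centred under the pad within 6 mm, and the catch is flipped over (beyond 0.55 rad) (all of step 3 and value of joint catch above 0.55 rad and contact force between ram_pad and red_lid above 12 N and contact force between the fingers and lever above 2 N); the arm keeps its last pose, push and grip.
It fails at once if the cup is shoved more than 30 mm or tipped (distance of cup from where it was at the start of the episode above 0.03 m or angle between cup's own z axis and vertical above 0.35 rad).
It fails at once if the jam jar is shoved more than 30 mm or tipped (distance of jam_jar from where it was at the start of the episode above 0.03 m or angle between jam_jar's own z axis and vertical above 0.35 rad).
It fails at once if the bowl is shoved more than 30 mm or tipped (distance of bowl from where it was at the start of the episode above 0.03 m or angle between bowl's own z axis and vertical above 0.35 rad).
It also fails if it takes over 58 s, if anything falls off the work surface, if the arm or the gripper's body presses on something with over 40 N, if the wrist force passes 120 N, or if a joint passes its speed limit or range.

## Robot

A 6-joint arm with a two-finger parallel gripper is mounted at the origin on the work surface. World frame = base frame: x ahead of the robot, y to its left, z up, the work surface at z = 0. Lengths are in m, angles in rad, forces in N, time in s.
With the tool pointing down it reaches from about 0.25 to 0.85 m from the base axis. Payload 12.5 kg.
Tool frame: the origin (TCP) lies midway between the tips of the shut fingers; the grasp point (between the pads) lies 19 mm behind it; z points along the fingers, y is the line along which they close (so a half turn about z gives the same grasp; the last joint's range is limited). The gripper opens to 93 mm and grips with 3 to 60 N. Pads are 15 mm wide; open, the fingers measure 128 mm over their backs; the gripper's body (75 mm by 188 mm) begins 65 mm behind the grasp point.
Start: joints at [-1.271, 0.351, 1.652, -0, 1.139, -0.085], TCP at [0.206, -0.51, 0.219] pointing down, gripper open.
Joint ranges: [-2.75, 2.75], [-0.79, 2.1], [0.01, 2.65], [-1.57, 4.71], [0.07, 3.14], [-2.87, 2.87]. Speed limits (rad/s): [2.22, 2.22, 2.79, 3.14, 3.14, 3.14].

## Interface

Orientations are given as a unit quaternion [w, x, y, z].
In Python, from cell import arm, imaging, ticket gives the robot as it stands.
- The arm moves only by the shell command python3 -m pendant 'ROWS'. ROWS is JSON, a list of rows, each a list of 3 entries, a list of its own where there are three numbers: the shift along the tool's x, y, z in units of 2.5 cm (1.0 is 2.5 cm), then the turn about the tool's z in units of 30 degrees (1.0 is 30 degrees), then the opening, from 0 (shut) to 1 (fully open). A call has 1 to 20 rows; each row shifts and turns the commanded pose from where the row before left it, along the tool's axes as they then stand; what a row does not reach is not made up. A row lasts 1/12 s, in which the tool goes at most 41.7 mm and 7.16 degrees, less where a joint would pass 70% of its speed; a pose out of reach is approached as far as the arm can. A call with a number of a shift or a turn outside -1 to 1 is refused whole. A call with a gripper value outside its range is refused whole. The fingers move at their own pace and stop on an object; the grip force is fixed at half the most. Time passes only in rows, so rows that do not move let the fingers close. It gives the time, the measured TCP pose, the force, the opening and the grip force at its end, in the units of the state.
- arm.get_state(): the state, without advancing time (a new reading comes with each control period).
- imaging.grab_frame(name): name is "scene" or "side" or "wrist"; returns the picture (384x512x3 uint8, blue, green, red); there is no depth.
- imaging.get_calibration(name): a dict with "fx", "fy", "cx", "cy" (pixels), "distortion" ([k1, k2, p1, p2, k3] as OpenCV has them; the pictures are not rectified), "R" (3x3) and "t" (3): a world point X has camera coordinates R X + t. Camera axes: x right, y down, z forward; pixel columns grow to the right and rows downward; lengths in m; the calibration is good to about 2 mm. A picture is of the moment at which its call begins: read the wrist's pose just before it. get_calibration takes no time and is no camera call; for the wrist camera it gives the pose at the moment of the call.
- ticket.finish_job(): hands the job in; it is judged then, once.
The state is a dict: "time_s": time; "joint_pos": joint angles; "qvel": joint speeds; "joint_torque": joint torques, N m; "eef_pos": TCP position; "eef_rot": TCP orientation; "wrist_force": force on the tool from outside, world axes, zero at the start; "moment": the same for the moment, N m; "grip_width": opening from 0.0 (shut) to 1.0 (fully open); "grip_force": force on a finger pad.
Only numpy, scipy, OpenCV 4.12 (cv2) and the standard library are available. Lean on these libraries where they do the work, as an engineer would, in place of code of your own. Each camera call takes 0.05 s, during which the arm holds its last target. There are 200 camera calls.

## Working session

There is one attempt and no reset: what is moved stays moved. The work goes in short steps, Python scripts to look and compute and a shell command to move; the robot and the scene stay as the last step left them, time stands still between calls to the robot, and variables do not carry over. Pictures are saved under pics/ and viewed, at most 10 in all, crops included, and the job is handed in when it is done.

```bash
mkdir -p pics; ls
python3 - <<'E'
from cell import arm, imaging, ticket
import cv2,numpy as np
for n in ["scene","side"]:
    cv2.imwrite(f"pics/{n}0.png",imaging.grab_frame(n))
    c=imaging.get_calibration(n); R=np.array(c["R"]);print(n,{k:np.round(v,3).tolist() for k,v in c.items()}, -R.T@np.array(c["t"]))
s=arm.get_state();print(s)
E
```

```text
pics
scene {'fx': 437.822, 'fy': 437.822, 'cx': 260.221, 'cy': 196.322, 'distortion': [-0.103, 0.0, 0.0, 0.0, 0.0], 'R': [[0.205, 0.979, 0.011], [0.566, -0.109, -0.817], [-0.799, 0.173, -0.576]], 't': [-0.165, -0.175, 2.044]} [ 1.76519456 -0.21233501  1.03755271]
side {'fx': 403.537, 'fy': 403.537, 'cx': 266.859, 'cy': 192.667, 'distortion': [-0.04, 0.0, 0.0, 0.0, 0.0], 'R': [[-0.724, -0.689, -0.018], [-0.431, 0.473, -0.768], [0.538, -0.549, -0.64]], 't': [0.478, 0.359, 1.084]} [-0.08275727  0.75442253  0.97805668]
{'time_s': 0.1, 'joint_pos': array([-1.27059905e+00,  3.51165799e-01,  1.65233439e+00,  1.03268907e-05,
        1.13909786e+00, -8.46117692e-02]), 'qvel': array([-0.00085966, -0.0012957 , -0.00107208, -0.00016962,  0.0011155 ,
       -0.00135587]), 'joint_torque': array([ 6.23006672e-04, -4.98025954e+01, -2.85705614e+01,  7.00582168e-02,
        2.38942547e-02, -3.26944667e-05]), 'eef_pos': array([ 0.2063921 , -0.50948545,  0.2181741 ]), 'eef_rot': array([-5.00284009e-04,  9.81547571e-01,  1.91217452e-01, -4.94208136e-05]), 'wrist_force': array([-0.31027463, -1.26227083,  0.67484578]), 'moment': array([0.00554444, 0.01873719, 0.03397578]), 'grip_force': 0.0, 'grip_width': 1.0004401606069604}
```

View pics/scene0.png

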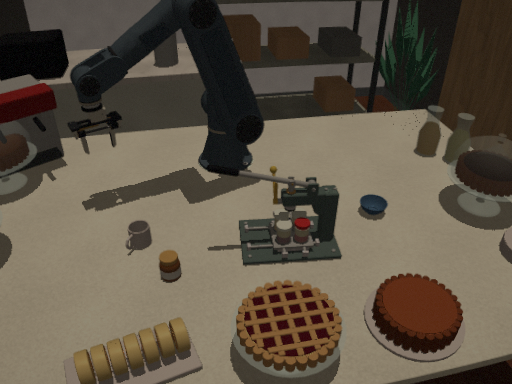

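View pics/side0.png

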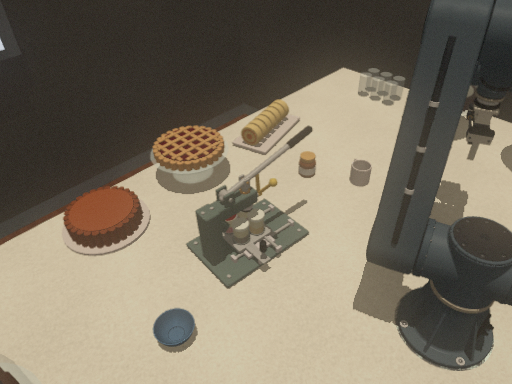

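Scene: the press is near (290,220), with the lever grip at about (225,171) and the ball at (274,169). Side: the knob is at (263,245), the ball at (273,182) and the grip at (298,140). I'll zoom in to pick points.

Run:
```python
import cv2,numpy as np
a=cv2.imread("pics/scene0.png")[155:265,200:345]; b=cv2.imread("pics/side0.png")[120:285,180:325]
f=lambda i,s:cv2.resize(i,None,fx=s,fy=s,interpolation=cv2.INTER_CUBIC)
A=f(a,2.7);B=f(b,2.7)
A=f(a,400/145);B=f(b,400/145)
H=max(A.shape[0],B.shape[0]);o=np.zeros((H,800,3),np.uint8);o[:A.shape[0],:400]=A;o[:B.shape[0],400:]=B
o=np.clip(o*1.6,0,255).astype(np.uint8)
cv2.imwrite("pics/crop1.png",o);print(o.shape)
```

```text
(455, 800, 3)
```

View pics/crop1.png

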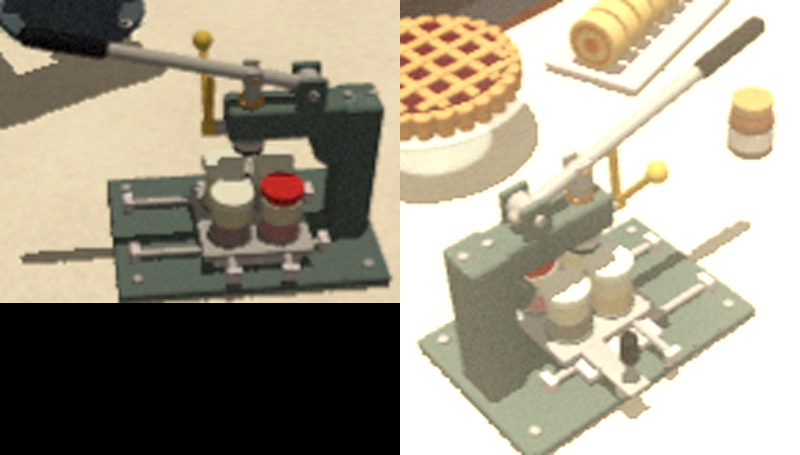

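Crop (scale 2.759). Scene: ball (273.6,169.1), grip middle (223.2,170.9), red lid (302.2,221). Side: ball (272.8,182.3), grip (300,137), knob (263,245.8).

```bash
cat > h.py <<'E'
from cell import arm, imaging, ticket
import cv2,numpy as np
from scipy.optimize import least_squares
from scipy.spatial.transform import Rotation as Ro
def K(c): return np.array([[c["fx"],0,c["cx"]],[0,c["fy"],c["cy"]],[0,0,1.]])
def proj(c,P):
    return cv2.projectPoints(np.array(P,float).reshape(-1,3),cv2.Rodrigues(np.array(c["R"]))[0],np.array(c["t"]),K(c),np.array(c["distortion"]))[0].reshape(-1,2)
def ray(c,uv,z):
    p=cv2.undistortPoints(np.array([[uv]],float),K(c),np.array(c["distortion"]))[0,0]
    R=np.array(c["R"]);o=-R.T@np.array(c["t"]);d=R.T@np.array([*p,1]);return o+d*(z-o[2])/d[2]
def T(p,q):  # press->world
    c,s=np.cos(p[2]),np.sin(p[2]);return np.array([p[0]+c*q[0]-s*q[1],p[1]+s*q[0]+c*q[1],q[2]])
def Ti(p,w):
    c,s=np.cos(p[2]),np.sin(p[2]);d=np.array(w)[:2]-p[:2];return np.array([c*d[0]+s*d[1],-s*d[0]+c*d[1],w[2]])
E
python3 - <<'E'
from h import *
S=imaging.get_calibration("scene");D=imaging.get_calibration("side")
ball=(-.051,.069,.261);grip=(-.221,0,.309)
obs=[(S,ball,(273.6,169.1)),(S,grip,(223.2,170.9)),(D,ball,(272.8,182.3)),(D,grip,(300,137))]
b0=ray(D,(272.8,182.3),.261);g0=ray(D,(300,137),.309);print(b0,ray(S,(273.6,169.1),.261),g0,ray(S,(223.2,170.9),.309),np.hypot(*(b0-g0)[:2]))
f=lambda p:np.concatenate([proj(c,T(p,q))[0]-uv for c,q,uv in obs])
r=min((least_squares(f,[.5,-.1,y]) for y in (0,1.5,3,-1.5)),key=lambda r:r.cost)
p=r.x;print(p,np.degrees(p[2]),r.fun.round(1))
np.save("p.npy",p)
lid=ray(S,(302.2,221),.121);kn=ray(D,(263,245.8),.0975)
print("lid",lid,Ti(p,lid),"knob",kn,Ti(p,kn))
print("grip",T(p,grip),"ball",T(p,ball))
for n,uv in(("cup",(140,230)),("jar",(170,258)),("bowl",(373,200))):print(n,ray(S,uv,.05))
s=arm.get_state();c=imaging.get_calibration("wrist");R=Ro.from_quat(np.roll(s["eef_rot"],-1)).as_matrix();Rc=np.array(c["R"]);print("toolR",R.round(2),"cam in tool",R.T@(-Rc.T@c["t"]-s["eef_pos"]),(R.T@Rc.T).round(2))
E
```

```text
[0.53954367 0.0947597  0.261     ] [0.54169215 0.09824972 0.261     ] [ 0.58974585 -0.08355998  0.309     ] [ 0.59796791 -0.07915846  0.309     ] 0.1852516330572107
[0.61407603 0.13954986 1.46497655] 83.9369732709299 [-0.7 -0.2 -0.6 -1.2 -0.5  0.1 -0.9  0.3]
lid [0.66353546 0.1727832  0.121     ] [ 0.03827147 -0.04567258  0.121     ] knob [0.49733974 0.18450631 0.0975    ] [0.03237501 0.12083171 0.0975    ]
grip [ 0.59073348 -0.08021393  0.309     ] ball [0.54007526 0.09612308 0.261     ]
cup [ 0.51861067 -0.37552262  0.05      ]
jar [ 0.68337137 -0.27658477  0.05      ]
bowl [0.50513698 0.51286687 0.05      ]
toolR [[ 0.93  0.38 -0.  ]
 [ 0.38 -0.93  0.  ]
 [ 0.   -0.   -1.  ]] cam in tool [ 0.07618369  0.00066866 -0.16634556] [[-0.   -0.96 -0.27]
 [ 1.   -0.   -0.  ]
 [ 0.   -0.27  0.96]]
```

```bash
cat >> h.py <<'E'
def go(w,yaw=None):
    s=arm.get_state();R=Ro.from_quat(np.roll(s["eef_rot"],-1)).as_matrix();y0=np.degrees(np.arctan2(R[1,0],R[0,0]))
    print("t",round(s["time_s"],2),"yaw",y0.round(2),"units xyz",(R.T@(np.array(w)-s["eef_pos"])/.025).round(2), "tool turn units",None if yaw is None else round(-((yaw-y0+180)%360-180)/30,2),"F",s["wrist_force"].round(1),"pos",s["eef_pos"].round(4))
E
python3 -m pendant '[[[0,0,-0.15],-0.23,1],[[0,0,-0.15],-0.23,1],[[0,0,-0.15],-0.23,1],[[0,0,-0.15],-0.23,1],[[0,0,-0.15],-0.23,1],[[0,0,-0.15],-0.23,1],[[0,0,-0.15],-0.23,1],[[0,0,-0.15],-0.23,1],[[0,0,-0.15],-0.23,1],[[0,0,-0.15],-0.23,1],[[0,0,-0.15],-0.23,1],[[0,0,-0.15],-0.23,1],[[0,0,-0.15],-0.23,1],[[0,0,-0.15],-0.23,1],[[0,0,-0.15],-0.23,1],[[0,0,-0.15],-0.23,1],[[0,0,-0.15],-0.23,1],[[0,0,-0.15],-0.23,1],[[0,0,-0.15],-0.23,1],[[0,0,-0.15],-0.23,1]]'
python3 -m pendant '[[[0,0,0],-0.23,1],[[0,0,0],-0.23,1],[[0,0,0],0,1]]'
python3 -c "
from h import *
p=np.load('p.npy');go([.497,.184,.295],np.degrees(p[2])+90)"
```

```text
time_s: 1.77
eef_pos: [0.2064, -0.5096, 0.2935]
eef_rot: [-0.0, 0.17, 0.985, 0.0]
wrist_force: [0.1, 0.4, -0.2]
grip_width: 1.0
grip_force: 0.0
time_s: 2.02
eef_pos: [0.2065, -0.5096, 0.2934]
eef_rot: [-0.0, 0.051, 0.999, 0.0]
wrist_force: [-0.5, 0.3, -0.4]
grip_width: 0.995
grip_force: 0.0
t 2.02 yaw 174.17 units xyz [-8.74 28.78 -0.05] tool turn units 0.01 F [-0.5  0.3 -0.4] pos [ 0.2065 -0.5096  0.2934]
```

```bash
python3 -m pendant '[[[-0.29,0.96,0],0,1],[[-0.29,0.96,0],0,1],[[-0.29,0.96,0],0,1],[[-0.29,0.96,0],0,1],[[-0.29,0.96,0],0,1],[[-0.29,0.96,0],0,1],[[-0.29,0.96,0],0,1],[[-0.29,0.96,0],0,1],[[-0.29,0.96,0],0,1],[[-0.29,0.96,0],0,1],[[-0.29,0.96,0],0,1],[[-0.29,0.96,0],0,1],[[-0.29,0.96,0],0,1],[[-0.29,0.96,0],0,1],[[-0.29,0.96,0],0,1],[[-0.29,0.96,0],0,1],[[-0.29,0.96,0],0,1],[[-0.29,0.96,0],0,1],[[-0.29,0.96,0],0,1],[[-0.29,0.96,0],0,1]]' >/dev/null
python3 -m pendant '[[[-0.29,0.96,0],0,1],[[-0.29,0.96,0],0,1],[[-0.29,0.96,0],0,1],[[-0.29,0.96,0],0,1],[[-0.29,0.96,0],0,1],[[-0.29,0.96,0],0,1],[[-0.29,0.96,0],0,1],[[-0.29,0.96,0],0,1],[[-0.29,0.96,0],0,1],[[-0.29,0.96,0],0,1],[[0,0,0],0,1],[[0,0,0],0,1]]'
python3 -c "
from h import *
p=np.load('p.npy');go([.497,.184,.295],np.degrees(p[2])+90)
c=imaging.get_calibration('wrist');im=imaging.grab_frame('wrist');cv2.imwrite('pics/w1.png',im)
for n,q in (('ball',T(p,(-.051,.069,.261))),('knobtop',(.4973,.1845,.115)),('lid',T(p,(.038,-.046,.121)))):print(n,proj(c,q).round(1))"
```

```text
time_s: 4.68
eef_pos: [0.4998, 0.1834, 0.293]
eef_rot: [-0.001, 0.055, 0.999, -0.0]
wrist_force: [-0.8, -0.6, -0.1]
grip_width: 1.0
grip_force: 0.0
t 4.68 yaw 173.74 units xyz [ 0.11  0.01 -0.08] tool turn units -0.01 F [-0.8 -0.6 -0.1] pos [0.4998 0.1834 0.293 ]
ball [[160.5 267.6]]
knobtop [[256.8 172.4]]
lid [[261.  283.4]]
```

View pics/w1.png

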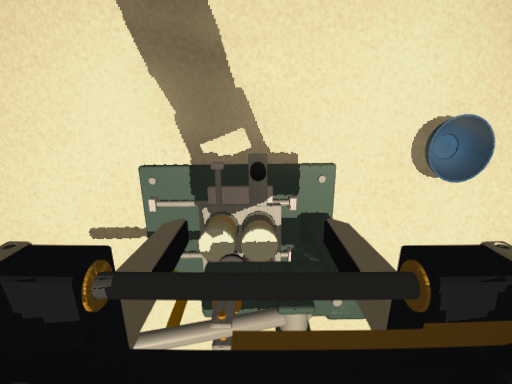

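The wrist picture shows the knob top at (258,171), within 2 px of the prediction. I'll refine the position and descend.

```bash
python3 -c "
from h import *
p=np.load('p.npy');c=imaging.get_calibration('wrist');k=ray(c,(258,171),.115);q=Ti(p,k);print(k,q)
q[1]+=.005;q[2]=.0785;go(T(p,q),np.degrees(p[2])+90)"
```

```text
[0.49550492 0.18554982 0.115     ] [0.03321888 0.12276649 0.115     ]
t 4.73 yaw 173.73 units xyz [0.37 0.1  8.59] tool turn units -0.01 F [0.7 0.2 0.6] pos [0.4996 0.1827 0.2932]
```

```bash
python3 -m pendant '[[[0.37,0.1,0.6],0,1],[[0,0,1],0,1],[[0,0,1],0,1],[[0,0,1],0,1],[[0,0,1],0,1],[[0,0,1],0,1],[[0,0,1],0,1],[[0,0,1],0,1],[[0,0,0.6],0,1],[[0,0,0.4],0,1],[[0,0,0],0,1],[[0,0,0],0,1]]'
python3 -m pendant '[[[0,0,0],0,0],[[0,0,0],0,0],[[0,0,0],0,0],[[0,0,0],0,0],[[0,0,0],0,0],[[0,0,0],0,0],[[0,0,0],0,0],[[0,0,0],0,0],[[0,0,0],0,0],[[0,0,0],0,0]]'
python3 -c "
from h import *
p=np.load('p.npy');s=arm.get_state();print(Ti(p,s['eef_pos']))"
```

```text
time_s: 5.73
eef_pos: [0.4911, 0.1858, 0.0791]
eef_rot: [0.0, 0.054, 0.999, -0.0]
wrist_force: [0.3, -0.9, 0.8]
grip_width: 1.002
grip_force: 0.0
time_s: 6.57
eef_pos: [0.4909, 0.1863, 0.0786]
eef_rot: [-0.0, 0.054, 0.999, -0.0]
wrist_force: [-0.5, -0.0, -0.1]
grip_width: 0.33
grip_force: 0.0
[0.03344499 0.1273823  0.07862319]
```

```bash
python3 -m pendant '[[[0,0,0],0,0],[[0,0,0],0,0],[[0,0,0],0,0],[[0,0,0],0,0]]'
python3 -m pendant '[[[0.2,0,0],0,0],[[0.34,0,0],0,0],[[0.4,0,0],0,0],[[0.4,0,0],0,0],[[0.3,0,0],0,0],[[0.2,0,0],0,0],[[0,-0.2,0],0,0],[[0,-0.3,0],0,0],[[0,-0.4,0],0,0],[[0,-0.3,0],0,0],[[0,-0.2,0],0,0],[[0,-0.12,0],0,0],[[0,0,0],0,0],[[0,0,0],0,0]]'
python3 -c "
from h import *
p=np.load('p.npy');s=arm.get_state();print(Ti(p,s['eef_pos']))
a=imaging.grab_frame('scene')[185:265,220:345];b=imaging.grab_frame('side')[160:285,200:325]
a=cv2.resize(a,(400,256),interpolation=2);b=cv2.resize(b,(400,400),interpolation=2)
o=np.zeros((400,800,3),np.uint8);o[:256,:400]=a;o[:,400:]=b
cv2.imwrite('pics/c2.png',np.clip(o*1.5,0,255).astype(np.uint8))
S=imaging.get_calibration('scene');print(proj(S,[T(p,(0,0,.121)),T(p,(0,0,.146))]))"
```

```text
time_s: 6.9
eef_pos: [0.491, 0.1863, 0.0786]
eef_rot: [-0.0, 0.054, 0.999, 0.0]
wrist_force: [-0.0, 0.8, -1.0]
grip_width: 0.225
grip_force: 30.0
time_s: 8.07
eef_pos: [0.4411, 0.1529, 0.0786]
eef_rot: [-0.0, 0.054, 0.999, -0.0]
wrist_force: [-1.6, -3.1, 0.1]
grip_width: 0.23
grip_force: 30.0
[-0.00496245  0.17341101  0.07857292]
[[288.91776258 213.39890403]
 [289.27551922 207.58221474]]
```

View pics/c2.png

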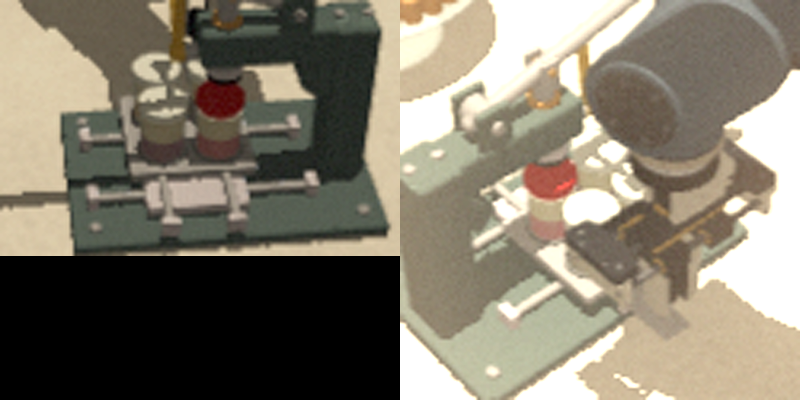

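Lid is near the pad axis, but the picture limits this to about 4 mm. The slides' end stops (29 mm past each target) make an exact reference, so I'll feel for them.

```bash
cat > st.py <<'E'
from h import *
p=np.load('p.npy');s=arm.get_state();q=Ti(p,s['eef_pos']);f=Ti([0,0,p[2]],s['wrist_force']);print('press xy mm',(q*1000).round(2),'F press',f.round(1),'w',round(s['grip_width'],3))
E
python3 -m pendant '[[[0.2,0,0],0,0],[[0.4,0,0],0,0],[[0.3,0,0],0,0],[[0.1,0,0],0,0],[[0,0,0],0,0]]' >/dev/null; python3 st.py
for i in 1; do python3 -m pendant '[[[0.06,0,0],0,0],[[0,0,0],0,0]]' >/dev/null; python3 st.py; done
python3 -m pendant '[[[0.06,0,0],0,0],[[0,0,0],0,0]]' >/dev/null; python3 st.py
python3 -m pendant '[[[0.06,0,0],0,0],[[0,0,0],0,0]]' >/dev/null; python3 st.py
```

```text
press xy mm [ -4.37 199.51  78.62] F press [-1.6  1.7 -2.5] w 0.231
press xy mm [ -4.38 200.07  78.61] F press [-0.   1.3 -1.7] w 0.233
press xy mm [ -4.39 201.36  78.61] F press [-1.1 -0.1 -3.5] w 0.228
press xy mm [ -4.4  202.97  78.63] F press [ 0.5 -1.6 -3.5] w 0.229
```

```bash
python3 -m pendant '[[[0.06,0,0],0,0],[[0,0,0],0,0]]' >/dev/null; python3 st.py
python3 -m pendant '[[[0.06,0,0],0,0],[[0,0,0],0,0]]' >/dev/null; python3 st.py
python3 -m pendant '[[[0.06,0,0],0,0],[[0,0,0],0,0]]' >/dev/null; python3 st.py
```

```text
press xy mm [ -4.3  203.45  78.69] F press [-1.2 -7.4 -9.1] w 0.229
press xy mm [ -4.08 203.48  78.79] F press [ -0.7 -16.4 -18. ] w 0.225
press xy mm [ -3.96 204.56  79.01] F press [ -0.8 -16.9 -16.3] w 0.227
```

```bash
python3 -m pendant '[[[-0.2,0,0],0,0],[[-0.4,0,0],0,0],[[-0.4,0,0],0,0],[[-0.2,0,0],0,0],[[0,0,0],0,0],[[0,0,0],0,0]]' >/dev/null; python3 st.py
python3 -m pendant '[[[0,-0.2,0],0,0],[[0,-0.4,0],0,0],[[0,-0.3,0],0,0],[[0,-0.1,0],0,0],[[0,0,0],0,0]]' >/dev/null; python3 st.py
python3 -m pendant '[[[0,-0.06,0],0,0],[[0,0,0],0,0]]' >/dev/null; python3 st.py
python3 -m pendant '[[[0,-0.06,0],0,0],[[0,0,0],0,0]]' >/dev/null; python3 st.py
python3 -m pendant '[[[0,-0.06,0],0,0],[[0,0,0],0,0]]' >/dev/null; python3 st.py
```

```text
press xy mm [ -4.35 176.5   78.79] F press [ 1.7 -1.8  1.4] w 0.226
press xy mm [-30.34 177.5   78.75] F press [-1.8 -1.4  3.3] w 0.223
press xy mm [-31.14 177.52  78.73] F press [-2.3 -0.5  3.8] w 0.22
press xy mm [-32.01 177.45  78.75] F press [4.8 0.7 4.7] w 0.224
press xy mm [-32.32 177.34  78.84] F press [17.4  2.1  2.7] w 0.224
```

```bash
python3 -m pendant '[[[0,0.2,0],0,0],[[0,0.4,0],0,0],[[0,0.4,0],0,0],[[0,0.17,0],0,0],[[0,0,0],0,0],[[0,0,0],0,0]]' >/dev/null; python3 st.py
```

```text
press xy mm [ -4.1  177.63  78.73] F press [1.9 1.4 6.3] w 0.227
```

```bash
python3 -m pendant '[[[-0.1,0.05,0],0,0],[[0,0,0],0,0],[[0,0,0],0,0],[[0,0,0],0,0]]' >/dev/null; python3 st.py
```

```text
press xy mm [ -3.26 175.    78.71] F press [0.1 0.4 5.7] w 0.227
```

```bash
python3 -m pendant '[[[0,0,0],0,1],[[0,0,0],0,1],[[0,0,0],0,1],[[0,0,0],0,1],[[0,0,0],0,1],[[0,0,0],0,1],[[0,0,0],0,1],[[0,0,0],0,1]]'; python3 st.py
python3 -m pendant '[[[0,0,-0.4],0,1],[[0,0,-1],0,1],[[0,0,-1],0,1],[[0,0,-1],0,1],[[0,0,-1],0,1],[[0,0,-1],0,1],[[0,0,-1],0,1],[[0,0,-1],0,1],[[0,0,-1],0,1],[[0,0,-0.5],0,1],[[0,0,0],0,1]]'
python3 -c "
from h import *
p=np.load('p.npy');uv={}
ims={n:imaging.grab_frame(n) for n in('scene','side')}
for n,g in(('scene',(273.6,169.1)),('side',(272.8,182.3))):
  im=cv2.imread(f'pics/{n}0.png');x,y=map(int,g);w=cv2.cvtColor(im,cv2.COLOR_BGR2HSV)[y-7:y+8,x-7:x+8]
  m=((w[...,1]>150)&(w[...,0]>18)&(w[...,0]<32)).astype(np.uint8)
  for r in m: print(''.join('.#'[v] for v in r))
a=ims['scene'][155:265,210:345];a=cv2.resize(a,(800,652),interpolation=2)[:600]
cv2.imwrite('pics/c3.png',np.clip(a*1.6,0,255).astype(np.uint8))
go(T(p,(-.051,.069,.30)),np.degrees(p[2])+90)"
```

```text
time_s: 12.5
eef_pos: [0.4397, 0.1546, 0.0786]
eef_rot: [-0.0, 0.054, 0.999, -0.0]
wrist_force: [-0.4, -0.5, -0.4]
grip_width: 0.751
grip_force: 0.0
press xy mm [ -3.49 174.96  78.61] F press [-0.5  0.3 -0.4] w 0.751
time_s: 13.42
eef_pos: [0.4406, 0.1548, 0.3045]
eef_rot: [0.003, 0.054, 0.999, 0.001]
wrist_force: [0.0, -0.6, -0.1]
grip_width: 0.996
grip_force: 0.0
...............
...............
...............
...............
.......#.......
.....#####.....
.....#####.....
....######.....
....######.....
.....####......
......###......
.......#.......
.......##......
.......#.......
...............
...............
...............
...............
...............
...............
...............
...............
...............
...............
...............
...............
...............
...............
...............
...............
t 13.52 yaw 173.85 units xyz [-4.25 -1.89  0.05] tool turn units -0.0 F [-0.   0.8 -0.4] pos [0.4395 0.1545 0.3011]
```

View pics/c3.png

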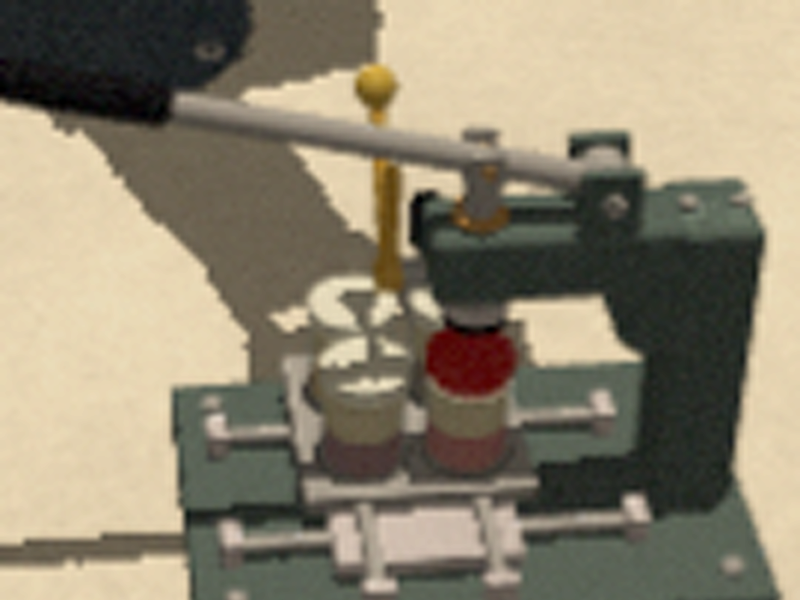

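Lid is under the pad (lid columns 425–517, pad 443–507, about 1 mm off after parallax). The ball is still at (273.4,169.7). Going above the ball.

```bash
python3 -m pendant '[[[-0.6,-0.25,0],0,1],[[-0.85,-0.4,0],0,1],[[-0.85,-0.4,0],0,1],[[-0.85,-0.4,0],0,1],[[-0.7,-0.3,0],0,1],[[-0.4,-0.1,0],0,1],[[0,0,0],0,1],[[0,0,0],0,1]]' >/dev/null; python3 st.py
python3 -c "
from h import *
p=np.load('p.npy')
go(T(p,(-.0505,.069,.242)),np.degrees(p[2])+90)
c=imaging.get_calibration('wrist');print(proj(c,T(p,(-.051,.069,.261))))"
```

```text
press xy mm [-49.77  69.39 300.14] F press [-0.1  1.   0.8] w 1.003
t 14.18 yaw 173.83 units xyz [-0.02 -0.03  2.33] tool turn units -0.0 F [-1.   0.   0.8] pos [0.5398 0.0974 0.3001]
[[254.96967491 210.91295014]]
```

```bash
python3 -c "
from h import *
p=np.load('p.npy')
c=imaging.get_calibration('wrist');im=imaging.grab_frame('wrist');h=cv2.cvtColor(im,cv2.COLOR_BGR2HSV)
m=((h[...,1]>150)&(h[...,0]>18)&(h[...,0]<32)).astype(np.uint8);n,l,s,ce=cv2.connectedComponentsWithStats(m)
for i in range(1,n):
  if s[i,4]>60:print(s[i],ce[i])
cv2.imwrite('pics/w2.png',im)"
```

```text
[ 238  198   30   75 1218] [253.26929392 227.83415435]
[ 81 260  27  52 439] [ 91.88838269 286.92027335]
[401 260  25  13 117] [411.74358974 265.67521368]
[415 270  15  23  88] [422.65909091 281.92045455]
[405 291  26  21 178] [418.84831461 301.69101124]
[ 231  321  281   29 3445] [376.69201742 337.67053701]
```

View pics/w2.png

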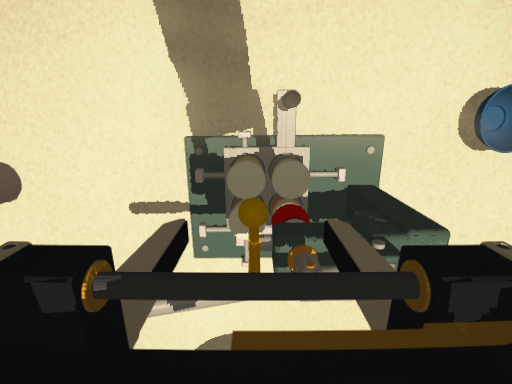

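The ball is at (253,212), matching the predicted (255,211). Descending and gripping it.

```bash
python3 -m pendant '[[[0,-0.06,0.4],0,1],[[0,0,0.7],0,1],[[0,0,0.7],0,1],[[0,0,0.4],0,1],[[0,0,0.13],0,0.6],[[0,0,0],0,0.4],[[0,0,0],0,0],[[0,0,0],0,0],[[0,0,0],0,0],[[0,0,0],0,0],[[0,0,0],0,0],[[0,0,0],0,0],[[0,0,0],0,0],[[0,0,0],0,0],[[0,0,0],0,0],[[0,0,0],0,0]]' ; python3 st.py
python3 -c "
import numpy as np
a=np.arctan2(83,69);t=np.linspace(0,.8,9)
P=np.c_[108*np.cos(a-t),-108*np.sin(a-t)]/25;print(np.diff(P,axis=0).round(2))"
```

```text
time_s: 15.57
eef_pos: [0.5402, 0.0951, 0.2429]
eef_rot: [-0.0, 0.054, 0.999, -0.001]
wrist_force: [-0.6, -4.6, 0.6]
grip_width: 0.253
grip_force: 30.0
press xy mm [-51.99  68.75 242.92] F press [-4.7  0.1  0.6] w 0.253
[[0.32 0.29]
 [0.29 0.32]
 [0.25 0.35]
 [0.22 0.37]
 [0.18 0.39]
 [0.14 0.41]
 [0.1  0.42]
 [0.05 0.43]]
```

Grip width 0.253 equals 23.5 mm, so the ball is held. Now the arc, in half-size steps.

```bash
python3 -m pendant '[[[0.16,0,0.14],0,0],[[0.16,0,0.15],0,0],[[0.15,0,0.16],0,0],[[0.14,0,0.16],0,0],[[0.13,0,0.17],0,0],[[0.12,0,0.18],0,0],[[0.11,0,0.18],0,0],[[0.11,0,0.19],0,0],[[0,0,0],0,0]]' ; python3 st.py
python3 -m pendant '[[[0.09,0,0.19],0,0],[[0.09,0,0.2],0,0],[[0.07,0,0.2],0,0],[[0.07,0,0.21],0,0],[[0.05,0,0.21],0,0],[[0.05,0,0.21],0,0],[[0.03,0,0.2],0,0],[[0,0,0],0,0],[[0,0,0],0,0]]' ; python3 st.py
```

```text
time_s: 16.32
eef_pos: [0.5128, 0.0979, 0.2087]
eef_rot: [-0.0, 0.054, 0.999, -0.001]
wrist_force: [1.1, -7.0, -1.2]
grip_width: 0.251
grip_force: 30.0
press xy mm [-52.12  96.36 208.75] F press [-6.9 -1.8 -1.2] w 0.251
time_s: 17.07
eef_pos: [0.5017, 0.099, 0.1735]
eef_rot: [-0.0, 0.054, 0.999, -0.001]
wrist_force: [-0.1, -7.7, -1.7]
grip_width: 0.255
grip_force: 30.0
press xy mm [-52.16 107.43 173.54] F press [-7.7 -0.7 -1.7] w 0.255
```

```bash
python3 -m pendant '[[[0,0,0],0,1],[[0,0,0],0,1],[[0,0,0],0,1],[[0,0,0],0,1],[[0,0,0],0,1],[[0,0,0],0,1],[[0,0,0],0,1],[[0,0,0],0,1],[[0,0,-0.4],0,1],[[0,0,-1],0,1],[[0,0,-1],0,1],[[0,0,-1],0,1],[[0,0,-1],0,1],[[0,0,-1],0,1],[[0,0,-1],0,1],[[0,0,-0.7],0,1],[[0,0,-0.4],0,1],[[0,0,0],0,1]]'
python3 -m pendant '[[[0,0,0],0.23,1],[[0,0,0],0.23,1],[[0,0,0],0.23,1],[[0,0,0],0.23,1],[[0,0,0],0.23,1],[[0,0,0],0.23,1],[[0,0,0],0.23,1],[[0,0,0],0.23,1],[[0,0,0],0.23,1],[[0,0,0],0.23,1],[[0,0,0],0.23,1],[[0,0,0],0.23,1],[[0,0,0],0.23,1],[[0,0,0],0,1],[[0,0,0],0,1]]'
python3 -c "
from h import *
p=np.load('p.npy')
go(T(p,(-.221,0,.36)),np.degrees(p[2]))"
```

```text
time_s: 18.57
eef_pos: [0.5027, 0.0999, 0.364]
eef_rot: [0.002, 0.054, 0.999, 0.0]
wrist_force: [0.8, -0.7, -0.3]
grip_width: 1.003
grip_force: 0.0
time_s: 19.82
eef_pos: [0.502, 0.0998, 0.3607]
eef_rot: [-0.0, 0.741, 0.671, -0.001]
wrist_force: [0.1, 0.6, -0.2]
grip_width: 1.001
grip_force: 0.0
t 19.82 yaw 84.36 units xyz [-6.82  4.24  0.03] tool turn units 0.01 F [ 0.1  0.6 -0.2] pos [0.502  0.0998 0.3607]
```

```bash
python3 -m pendant '[[[-0.7,0.44,0],0,1],[[-0.9,0.56,0],0,1],[[-0.9,0.56,0],0,1],[[-0.9,0.56,0],0,1],[[-0.9,0.56,0],0,1],[[-0.9,0.56,0],0,1],[[-0.9,0.56,0],0,1],[[-0.72,0.44,0],0,1],[[0,0,0],0,1],[[0,0,0],0,1]]'
python3 -c "
from h import *
p=np.load('p.npy')
go(T(p,(-.221,0,.29)),np.degrees(p[2]))
c=imaging.get_calibration('wrist');cv2.imwrite('pics/w3.png',imaging.grab_frame('wrist'))
print(proj(c,[T(p,(.07-r*np.cos(.25),0,.235+r*np.sin(.25))) for r in (.2,.246,.30)]))"
```

```text
time_s: 20.65
eef_pos: [0.5902, -0.0811, 0.3607]
eef_rot: [-0.001, 0.742, 0.671, -0.0]
wrist_force: [-0.4, 0.9, -0.7]
grip_width: 0.999
grip_force: 0.0
t 20.65 yaw 84.25 units xyz [0.04 0.02 2.83] tool turn units 0.01 F [-0.4  0.9 -0.7] pos [ 0.5902 -0.0811  0.3607]
[[256.48084719  88.03332138]
 [256.23171555 141.37066481]
 [255.93915717 203.71533998]]
```

View pics/w3.png

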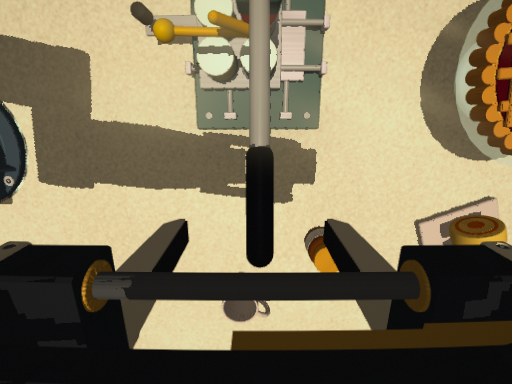

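The grip lies along column 259 (predicted 256) and its inner end is at row 148, so trim by +1.5 mm in tool y and −2 mm in tool x. The catch is clearly flipped over. Descend and grip.

```bash
python3 -m pendant '[[[-0.05,0.08,0.5],0,1],[[0,0,0.7],0,1],[[0,0,0.7],0,1],[[0,0,0.6],0,1],[[0,0,0.3],0,1],[[0,0,0],0,0.6],[[0,0,0],0,0.4],[[0,0,0],0,0],[[0,0,0],0,0],[[0,0,0],0,0],[[0,0,0],0,0],[[0,0,0],0,0],[[0,0,0],0,0],[[0,0,0],0,0],[[0,0,0],0,0],[[0,0,0],0,0],[[0,0,0],0,0],[[0,0,0],0,0]]' ; python3 st.py
python3 -c "
import numpy as np
t=.25-np.linspace(0,.52,14);P=300*np.c_[-np.cos(t),-np.sin(t)]/25;print(np.diff(P,axis=0).round(2).tolist())"
```

```text
time_s: 22.2
eef_pos: [0.5932, -0.0822, 0.2918]
eef_rot: [0.001, 0.742, 0.67, 0.001]
wrist_force: [7.0, -1.4, -1.6]
grip_width: 0.25
grip_force: 30.0
press xy mm [-222.69   -2.68  291.79] F press [-0.6 -7.1 -1.6] w 0.25
[[-0.11, 0.47], [-0.09, 0.47], [-0.07, 0.47], [-0.05, 0.48], [-0.03, 0.48], [-0.01, 0.48], [0.0, 0.48], [0.02, 0.48], [0.04, 0.48], [0.06, 0.48], [0.08, 0.47], [0.1, 0.47], [0.12, 0.47]]
```

```bash
python3 -m pendant '[[[-0.11,0,0.47],0,0],[[-0.09,0,0.47],0,0],[[-0.07,0,0.47],0,0],[[-0.05,0,0.48],0,0],[[-0.03,0,0.48],0,0],[[-0.01,0,0.48],0,0],[[0,0,0.48],0,0],[[0.02,0,0.48],0,0],[[0.04,0,0.48],0,0],[[0.06,0,0.48],0,0],[[0,0,0],0,0],[[0,0,0],0,0]]'; python3 st.py
python3 -m pendant '[[[0.08,0,0.4],0,0],[[0.1,0,0.4],0,0],[[0.1,0,0.4],0,0],[[0,0,0],0,0],[[0,0,0],0,0]]'; python3 st.py
```

```text
time_s: 23.2
eef_pos: [0.5926, -0.0887, 0.1716]
eef_rot: [0.001, 0.742, 0.67, 0.001]
wrist_force: [6.4, -1.7, 2.5]
grip_width: 0.248
grip_force: 30.0
press xy mm [-229.26   -2.74  171.58] F press [-1.  -6.5  2.5] w 0.248
time_s: 23.62
eef_pos: [0.5932, -0.0823, 0.1422]
eef_rot: [0.002, 0.742, 0.67, 0.0]
wrist_force: [3.6, -5.3, 7.4]
grip_width: 0.251
grip_force: 30.0
press xy mm [-222.77   -2.72  142.19] F press [-4.9 -4.1  7.4] w 0.251
```

```bash
python3 -m pendant '[[[0.03,0,0.12],0,0],[[0,0,0],0,0],[[0,0,0],0,0]]'>/dev/null; python3 st.py
python3 -m pendant '[[[0.03,0,0.1],0,0],[[0,0,0],0,0],[[0,0,0],0,0]]'>/dev/null; python3 st.py
python3 -m pendant '[[[0,0,0.05],0,0],[[0,0,0],0,0],[[0,0,0],0,0]]'>/dev/null; python3 st.py
```

```text
press xy mm [-222.1    -2.75  139.64] F press [-5.7 -4.1  7.6] w 0.254
press xy mm [-221.45   -2.75  137.18] F press [-5.1 -4.1  6.9] w 0.252
press xy mm [-221.16   -2.76  136.09] F press [-3.7 -5.1  9. ] w 0.248
```

```bash
python3 -m pendant '[[[0.02,0,0.06],0,0],[[0,0,0],0,0],[[0,0,0],0,0]]'>/dev/null; python3 st.py
python3 -m pendant '[[[0,0,0.05],0,0],[[0,0,0],0,0],[[0,0,0],0,0]]'>/dev/null; python3 st.py
python3 -m pendant '[[[0,0,0.04],0,0],[[0,0,0],0,0],[[0,0,0],0,0]]'>/dev/null; python3 st.py
```

```text
press xy mm [-220.76   -2.77  134.74] F press [-4.8 -3.8  9.6] w 0.256
press xy mm [-220.63   -2.83  134.19] F press [-3.3 -0.3 15.7] w 0.248
press xy mm [-220.54   -2.87  133.73] F press [-3.2  2.2 22.5] w 0.248
```

Force rises steeply from 9.6 to 22.5 N, so the lever is on its stop. Hold and take one last look.

```bash
python3 -m pendant '[[[0,0,0],0,0],[[0,0,0],0,0],[[0,0,0],0,0],[[0,0,0],0,0],[[0,0,0],0,0],[[0,0,0],0,0]]'>/dev/null; python3 st.py
python3 -c "
from h import *
a=imaging.grab_frame('scene')[150:285,110:345];a=cv2.resize(a,(800,460),interpolation=2)
cv2.imwrite('pics/c4.png',np.clip(a*1.6,0,255).astype(np.uint8))"
```

```text
press xy mm [-220.55   -2.86  133.72] F press [-2.3  2.  22. ] w 0.249
```

View pics/c4.png

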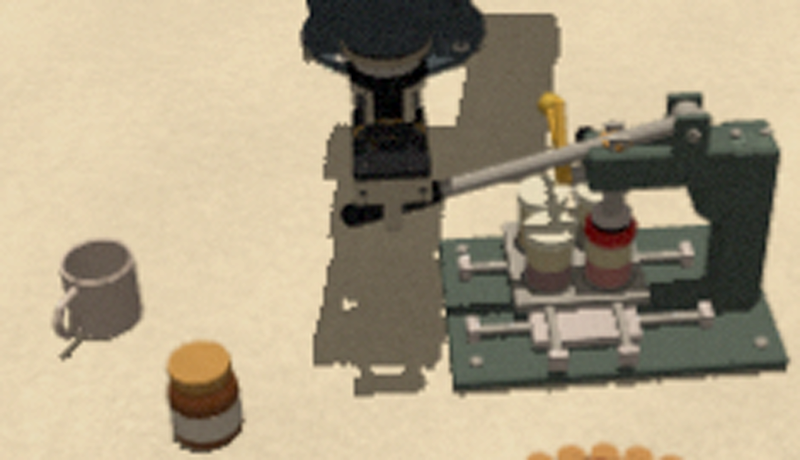

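The pad at (610,222) sits centred on the red lid at (610,235). The lever is down and held, the catch is flipped, and the cup and jar haven't moved.

```bash
python3 -c "
from cell import ticket
print(ticket.finish_job())"
```

```text
the job is handed in; nothing more can be done
None
```

The job is handed in, with no verdict shown: the red lid is centred under the pad and pressed home, the catch is flipped over, and the gripper is holding the lever down at its stop; the last picture shows the cup and jar where they stood (the bowl was outside it).

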